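# Draw the flat bar out of the stock rack

### The arm

A 6-joint arm with a two-finger parallel gripper is mounted at the origin on the work surface. World frame = base frame: x ahead of the robot, y to its left, z up, the work surface at z = 0. Lengths are in m, angles in rad, forces in N, time in s.
With the tool pointing down it reaches from about 0.3 to 0.75 m from the base axis. Payload 8.5 kg.
Tool frame: the origin (TCP) lies midway between the tips of the shut fingers; the grasp point (between the pads) lies 19 mm behind it; x points along the fingers, y is the direction in which the jaws open and shut, and the axes are right-handed (so a half turn about x gives the same grasp; the last joint's range is limited). The gripper opens to 85 mm and grips with 20 to 120 N. Pads are 22 mm wide; open, the fingers measure 114 mm over their backs; the gripper's body (76 mm by 85 mm) begins 54 mm behind the grasp point. The pads swing forward as they close: fully open they stand 13 mm farther back than shut.
Start: joints at [-1.346, 0.381, 1.297, -0, 1.464, -0.215], TCP at [0.234, -0.498, 0.203] pointing down, gripper open.
Joint ranges: [-3.11, 3.11], [-0.89, 2.33], [0.22, 2.48], [-1.42, 4.56], [0.17, 2.85], [-2.88, 2.88]. Speed limits (rad/s): [2.39, 2.39, 3.14, 3.14, 3.14, 3.14].

### API

Orientations are given as a unit quaternion [w, x, y, z].
In Python, from rig import status, eyes, job_done gives the robot as it stands.
- The arm moves only by the tool drive_tool, never from a script. Its argument "deltas" is a list of rows, each a list of 7 numbers: the turn, a rotation vector about the world's x, y, z in degrees, then the shift along the world's x, y, z in m, then the gripper command: -1 is fully open, 1 is shut, values between are in proportion. A call has 1 to 10 rows; each row is the pose to reach, as a shift and turn from the pose commanded when the call began; what a row does not reach only later rows make up. A row lasts 1/10 s, in which the tool goes at most 50 mm and 8.59 degrees, less where a joint would pass 70% of its speed; a pose out of reach is approached as far as the arm can. A call with a gripper value outside its range is refused whole. The fingers move at their own pace and stop on an object; the grip force is fixed at half the most. Time passes only in rows, so rows that repeat a pose let the fingers close. It gives the time, the measured TCP pose, the force and the opening at its end, in the units of the state.
- status.state(): the state, without advancing time (a new reading comes with each control period).
- eyes.read_camera(name): name is "side" or "top" or "wrist"; returns (picture, depth): 384x512x3 uint8, blue, green, red; 384x512 float32, m along the optical axis (not along the pixel's ray), 0 where there is no reading.
- eyes.camera_params(name): a dict with "fov_y" (degrees; the focal length in pixels is half the picture's height over the tangent of half this angle, whatever the lens; pixels are square), "cx", "cy" (the principal point, pixels), "xyz" and "rotation" of the camera in the world. Camera axes: x right, y down, z forward; pixel columns grow to the right and rows downward; lengths in m; the calibration is good to about 2 mm. A picture is of the moment at which its call begins: read the wrist's pose just before it. camera_params takes no time and is no camera call; for the wrist camera it gives the pose at the moment of the call.
- job_done(): hands the job in, once; it reports no verdict.
The state is a dict: "t": time; "q": joint angles; "dq": joint speeds; "effort": joint torques, N m; "tcp_pos": TCP position; "ee_rot": TCP orientation; "ft_force": force on the tool from outside, world axes, zero at the start; "torque": the same for the moment, N m; "width": finger opening in m.
Only numpy, scipy, OpenCV 4.12 (cv2) and the standard library are available. Lean on these libraries where they do the work, as an engineer would, in place of code of your own. Each camera call takes 0.05 s, during which the arm holds its last target.

### The job

Take the flat bar out of the stock rack: lift its end at the lip, draw it out endwise from under the strap, and lay it flat along the middle of the black rubber mat, with no part hanging off the mat. Lower it onto the mat before letting go, do not drop it, and leave the angle section where it lies in the rack.

Things in the scene. Friction and masses are not known exactly. Their poses are not given: they have to be found in the camera images.
- flat_bar: The part to take: plain flat aluminium bar, solid, 30 wide (x) x 240 long (y) x 10 mm high, about 0.2 kg, loose in one of the rack's two lanes, parallel to the rack. Origin: centre of its underside; +y points along it away from the lip, z up. Its lip end (y = -120) starts 4 to 14 mm from the lip; from there to mid-rack it is clear above and beside for a grip across its width from above.
- angle_bar: Bystander in the other lane, to be left there: aluminium angle (L) section 20 mm wide, 20 mm high, 240 mm long, 4 mm thick, one leg standing up, same finish as the bar. Origin: centre of its underside, y along it.
- rack: Fixed dark rack 170 (x) x 270 (y), origin: underside centre, on the table. Heights over table, mm: floor 6; lip across the -y end (y -135 to -129) 24; grey strap over both lanes (y 40 to 70) underside 32, top 36, so no level lift over the lip; rear end on the floor, the lip end can rise 45. Lanes along y at x -37.5 and 37.5 (either bar in either); low guides 18 mm either side of them, y 45 to 125.
- mat: Fixed black rubber mat lying on the table beyond the lip, on the rack's -y side, 110 (x) x 320 (y) x 3 mm thick. Origin: centre of its underside; y is its long direction. It may lie some centimetres off the rack's centre line and turned up to 6 degrees from it.

How it is judged:
By the outcome, as a careful person would: the job done as asked, in the order asked, and still so for the second after the job is handed in, with the robot touching nothing.
It also fails if it takes over 42 s, if anything falls off the work surface, if the arm or the gripper's body presses on something with over 40 N, if the wrist force passes 120 N, or if a joint passes its speed limit or range.

## Working session

There is one attempt and no reset: what is moved stays moved. The work goes in short steps, Python scripts to look and compute and a tool call to move; the robot and the scene stay as the last step left them, time stands still between calls to the robot, and variables do not carry over. Pictures are saved under pics/ and viewed, and the job is handed in when it is done.

Besides the shell and the picture viewer there is one more tool, called after "Call:" by a JSON object that holds its "name" and its "arguments", one argument or row to a line. drive_tool: Moves the arm, as the interface text tells. Its arguments: {"type":"object","properties":{"deltas":{"type":"array","items":{"type":"array","items":{"type":"number"}}}},"required":["deltas"]}

```bash
ls; mkdir -p pics; cat > h.py <<'E'
import numpy as np, cv2
from rig import status, eyes
def P(name):
    p=eyes.camera_params(name); return p
def cam(name):
    p=eyes.camera_params(name); im,d=eyes.read_camera(name); return p,im,d
def R(p):
    r=np.array(p['rotation'],float)
    if r.shape==(3,3): return r
    from scipy.spatial.transform import Rotation as Ro
    return Ro.from_quat([r[1],r[2],r[3],r[0]]).as_matrix()
def cloud(p,d):
    f=192/np.tan(np.radians(p['fov_y'])/2)
    v,u=np.mgrid[:d.shape[0],:d.shape[1]]
    c=np.stack([(u-p['cx'])/f*d,(v-p['cy'])/f*d,d],-1)
    return c@R(p).T+np.array(p['xyz'])
E
python3 - <<'E'
from h import *
print(status.state())
for n in ('top','side','wrist'):
    p,im,d=cam(n); print(n,p); cv2.imwrite(f'pics/{n}0.png',im); np.savez(f'{n}0.npz',im=im,d=d,R=R(p),xyz=p['xyz'])
E
```

```text
pics
{'t': 0.0, 'q': array([-1.34628512e+00,  3.81171103e-01,  1.29823985e+00,  2.43198169e-05,
        1.46358251e+00, -2.15321741e-01]), 'dq': array([ 1.37501598e-03, -6.64812010e-05, -1.00426778e-03, -2.17069806e-04,
        2.46213941e-05,  7.57240368e-04]), 'effort': array([-4.30328191e-04, -4.48464489e+01, -2.31276637e+01, -2.16327712e-04,
        4.89417580e-03, -6.36681364e-06]), 'tcp_pos': array([ 0.23410393, -0.49733546,  0.20233222]), 'ee_rot': array([ 0.15375777,  0.6900829 ,  0.15474836, -0.69007035]), 'ft_force': array([-0.31089536, -0.17532896, -0.16160978]), 'torque': array([-0.02427718, -0.02858142,  0.01305816]), 'width': 0.0854203202126057}
top {'fov_y': 51.56162997037928, 'cx': 256.92289903866293, 'cy': 199.02454478390024, 'xyz': array([0.45277378, 0.00368388, 0.68303816]), 'rotation': array([-0.04179111,  0.71303786, -0.69707609,  0.06257345])}
side {'fov_y': 47.42591963182398, 'cx': 253.11119306855423, 'cy': 198.2947985948888, 'xyz': array([0.18230366, 0.63252539, 0.45770491]), 'rotation': array([ 0.12465926, -0.21639042,  0.83876759, -0.48384315])}
wrist {'fov_y': 60.97538774884383, 'cx': 260.6159610206619, 'cy': 187.81469695089567, 'xyz': array([ 0.3017235 , -0.46599537,  0.37285899]), 'rotation': array([ 0.12475406,  0.83545968, -0.52916353, -0.08018422])}
```

View pics/top0.png

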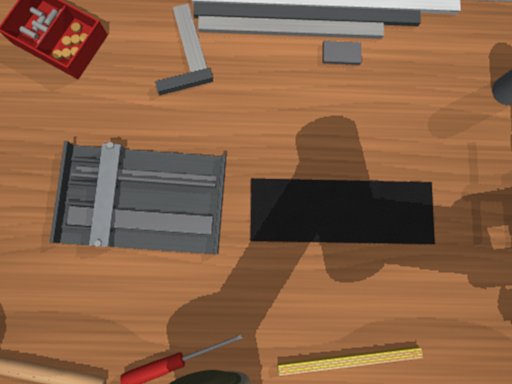

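View pics/side0.png

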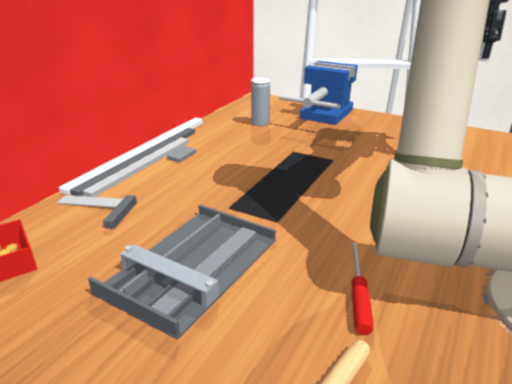

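View pics/wrist0.png

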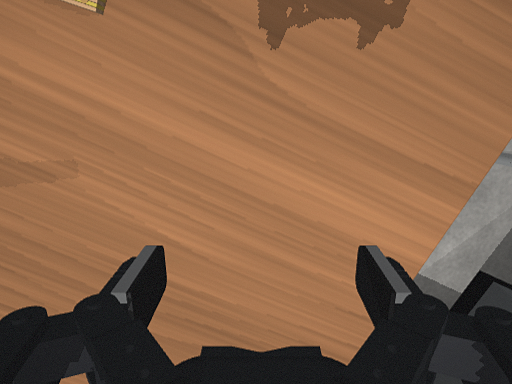

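The top view shows the rack at columns 55–225 with its lip on the right, near column 222. The flat bar runs from (68,215) to (212,225), and the angle is in the upper lane at about row 175. The mat spans (250,180) to (434,243).

```bash
python3 - <<'E'
from h import *
for n in ('top','side'):
    z=np.load(n+'0.npz'); p=eyes.camera_params(n); C=cloud(p,z['d'])
    if n=='top':
        for (u,v) in [(68,216),(150,220),(200,223),(210,224),(140,210),(140,231),(222,160),(218,240),(222,200),(66,150),(57,235),(110,150),(98,240),(105,190),(215,205),(150,180),(150,172),(252,182),(430,184),(432,240),(253,239),(340,210),(300,280)]:
            print((u,v),C[v,u].round(4))
        np.save('topC.npy',C)
        img=z['im'][130:260,40:240]; cv2.imwrite('pics/topcrop.png',cv2.resize(img,None,fx=4,fy=4,interpolation=cv2.INTER_CUBIC)[:600])
        print('T axes',R(p))
    else: 
        np.save('sideC.npy',C)
        img=z['im'][190:340,80:280]; cv2.imwrite('pics/sidecrop.png',cv2.resize(img,None,fx=4,fy=4,interpolation=cv2.INTER_CUBIC))
E
```

```text
(68, 216) [0.5161 0.2991 0.0146]
(150, 220) [0.5126 0.1634 0.014 ]
(200, 223) [0.5093 0.0795 0.0164]
(210, 224) [0.5082 0.063  0.0136]
(140, 210) [0.53   0.1832 0.006 ]
(140, 231) [0.4944 0.1811 0.0052]
(222, 160) [0.6168 0.0459 0.0232]
(218, 240) [0.4815 0.0483 0.019 ]
(222, 200) [5.514e-01 4.500e-02 5.000e-04]
(66, 150) [0.6255 0.3066 0.0274]
(57, 235) [0.4841 0.3135 0.0161]
(110, 150) [0.6251 0.2305 0.0369]
(98, 240) [0.4766 0.239  0.0355]
(105, 190) [0.5581 0.2341 0.0355]
(215, 205) [0.5418 0.0565 0.0049]
(150, 180) [0.5784 0.1644 0.0263]
(150, 172) [0.5956 0.1695 0.0092]
(252, 182) [ 0.5838 -0.0061  0.0037]
(430, 184) [ 0.5889 -0.3207  0.0019]
(432, 240) [ 0.4902 -0.3195  0.0026]
(253, 239) [ 0.4852 -0.01    0.0039]
(340, 210) [ 0.5385 -0.1597  0.0034]
(300, 280) [ 4.18e-01 -9.12e-02 -2.00e-04]
T axes [[ 0.02033898 -0.98885326  0.14749764]
 [-0.99931332 -0.02467686 -0.02763962]
 [ 0.03097131 -0.14683419 -0.98867613]]
```

View pics/topcrop.png

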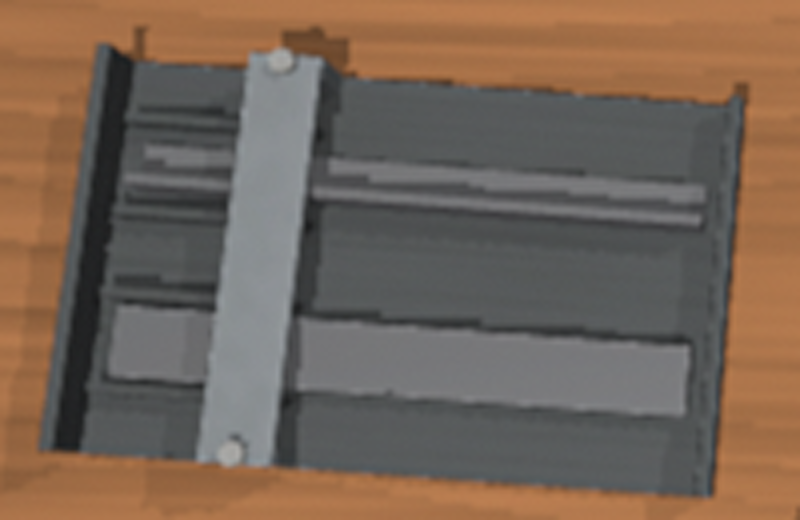

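View pics/sidecrop.png

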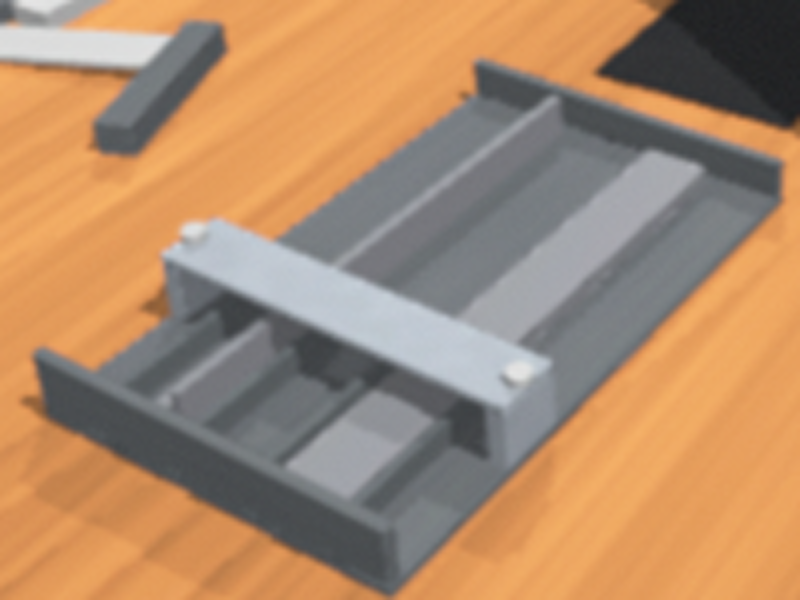

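```bash
cat >> h.py <<'E'
def ray(p,u,v):
    f=192/np.tan(np.radians(p['fov_y'])/2)
    return np.array(p['xyz']),R(p)@np.array([(u-p['cx'])/f,(v-p['cy'])/f,1])
def onz(p,u,v,z):
    o,r=ray(p,u,v); return o+r*(z-o[2])/r[2]
def tri(a,b):
    (o1,r1),(o2,r2)=a,b
    A=np.stack([r1,-r2],1); s=np.linalg.lstsq(A,o2-o1,rcond=None)[0]
    x,y=o1+s[0]*r1,o2+s[1]*r2
    return (x+y)/2,np.linalg.norm(x-y)
E
python3 - <<'E'
from h import *
pt,ps=P('top'),P('side')
T=lambda a,b:(40+(a+.5)/4-.5,130+(b+.5)/4-.5)
S=lambda a,b:(80+(a+.5)/4-.5,190+(b+.5)/4-.5)
print('bar corners z=.016')
tc=[onz(pt,*T(*c),.016) for c in [(110,305),(690,343),(686,415),(107,381)]]
sc=[onz(ps,*S(*c),.016) for c in [(288,463),(650,152),(703,172),(350,493)]]
print(np.round(tc,4));print(np.round(sc,4))
for t,s in [((690,343),(650,152)),((686,415),(703,172)),((110,305),(288,463)),((107,381),(350,493))]:
    print('tri',tri(ray(pt,*T(*t)),ray(ps,*S(*s))))
print('lip top corners',tri(ray(pt,*T(740,100)),ray(ps,*S(478,62))),tri(ray(pt,*T(710,495)),ray(ps,*S(780,162))))
c=np.array(tc); 
for a in (np.array(tc),np.array(sc)):
    ax=a[0]+a[3]-a[1]-a[2]; print('yaw of +y from world y deg',np.degrees(np.arctan2(-ax[0],ax[1])),'cen',a.mean(0), 'len',np.linalg.norm(ax)/2)
im=np.load('top0.npz')['im']; m=((im.max(2)<40)).astype(np.uint8); m[:, :235]=0;m[:,445:]=0;m[:170]=0;m[255:]=0
k=max(cv2.findContours(m,0,1)[0],key=cv2.contourArea)
b=cv2.boxPoints(cv2.minAreaRect(k)); print(b)
q=cv2.approxPolyDP(k,6,True)[:,0]; print(q)
# mat pts to world -> rect
w=np.array([onz(pt,u,v,.003)[:2] for u,v in k[:,0]],np.float32); r=cv2.minAreaRect(w*1000); print('mat',r)
wq=[onz(pt,u,v,.003)[:2].round(4) for u,v in q];print(wq)
E
```

```text
bar corners z=.016
[[0.5328 0.3014 0.016 ]
 [0.5226 0.0598 0.016 ]
 [0.4924 0.0603 0.016 ]
 [0.5011 0.2998 0.016 ]]
[[0.5308 0.2991 0.016 ]
 [0.5177 0.0664 0.016 ]
 [0.4891 0.0688 0.016 ]
 [0.5023 0.3    0.016 ]]
tri (array([0.52245341, 0.05988459, 0.01072506]), np.float64(0.0015969739155141803))
tri (array([0.49300858, 0.0609738 , 0.00994139]), np.float64(0.0005412730252001074))
tri (array([0.53149708, 0.30016346, 0.01699052]), np.float64(0.0028086130121640638))
tri (array([0.50158622, 0.30005697, 0.01620458]), np.float64(0.0010872205414295605))
lip top corners (array([0.62802482, 0.04235422, 0.01861639]), np.float64(0.001219582448722238)) (array([0.46005148, 0.04922115, 0.01920463]), np.float64(0.001199888187583624))
yaw of +y from world y deg -2.253907576123136 cen [0.51224867 0.18035397 0.016     ] len 0.2407592736582352
yaw of +y from world y deg -3.251196817979832 cen [0.5099471 0.18359   0.016    ] len 0.23232910219357894
[[250.50896 240.21864]
 [251.5446  178.5974 ]
 [434.03082 181.66438]
 [432.99518 243.28563]]
[[252 179]
 [252 240]
 [433 243]
 [430 183]]
mat ((537.6238403320312, -163.79635620117188), (107.60115051269531, 316.5304870605469), 0.2857488989830017)
[array([ 0.5893, -0.006 ]), array([ 0.4835, -0.0084]), array([ 0.4851, -0.3208]), array([ 0.5904, -0.3203])]
```

```bash
cat >> h.py <<'E'
from scipy.spatial.transform import Rotation as Ro
def pose():
    s=status.state(); q=s['ee_rot']; return s,np.array(s['tcp_pos']),Ro.from_quat([q[1],q[2],q[3],q[0]])
def need(yaw,tilt=0):
    "rotvec deg from now to tool down with jaws along bar x (yaw of bar, deg)"
    s,t,r=pose(); best=None
    for sg in (1,-1):
        y=Ro.from_euler('z',yaw,degrees=True).as_matrix()@np.array([sg,0,0]); x=np.array([0,0,-1.])
        M=Ro.from_matrix(np.stack([x,y,np.cross(x,y)],1))
        bx=Ro.from_euler('z',yaw,degrees=True).as_matrix()@np.array([1,0,0])
        M=Ro.from_rotvec(bx*np.radians(tilt))*M
        v=np.degrees((M*r.inv()).as_rotvec())
        print('opt',sg,v.round(2))
    print('tcp',t.round(4),'q6',s['q'][5].round(3),'w',s['width'])
E
python3 -c "
from h import *
need(-2.4)
s,t,r=pose();print(r.as_matrix().round(3))
b=np.array([.512,.1803]);ax=np.array([np.sin(np.radians(2.4)),np.cos(np.radians(2.4))]);g=b-.04*ax;print('grip',g,g-t[:2])"
```

```text
opt 1 [-5.00e-02 -5.00e-02  6.24e+01]
opt -1 [-5.000e-02  5.000e-02 -1.176e+02]
tcp [ 0.2341 -0.4974  0.2025] q6 -0.215 w 0.0851164883154463
[[-0.     0.426 -0.905]
 [ 0.001 -0.905 -0.426]
 [-1.    -0.001 -0.   ]]
grip [0.51032497 0.14033509] [0.27622888 0.63775121]
```

Call:
{"name": "drive_tool", "arguments": {
  "deltas": [
    [0,0,3,0.014,0.032,0,-1],
    [0,0,6,0.028,0.064,0,-1],
    [0,0,9,0.041,0.096,0,-1],
    [0,0,12,0.055,0.128,0,-1],
    [0,0,16,0.069,0.16,0,-1],
    [0,0,19,0.083,0.192,0,-1],
    [0,0,22,0.097,0.224,0,-1],
    [0,0,25,0.11,0.256,0,-1],
    [0,0,28,0.124,0.288,0,-1],
    [0,0,31,0.138,0.319,0,-1]
  ]
}}

```text
t: 1.15
tcp_pos: [0.3724, -0.1772, 0.2029]
ee_rot: [-0.334, -0.623, -0.334, 0.623]
ft_force: [0.2, -1.4, -0.2]
width: 0.0855
```

Call:
{"name": "drive_tool", "arguments": {
  "deltas": [
    [0,0,3.4,0.014,0.032,0,-0.5],
    [0,0,6.4,0.028,0.064,0,-0.5],
    [0,0,9.4,0.041,0.096,0,-0.5],
    [0,0,12.4,0.055,0.128,0,-0.5],
    [0,0,16.4,0.069,0.16,0,-0.5],
    [0,0,19.4,0.083,0.192,-0.01,-0.5],
    [0,0,22.4,0.097,0.224,-0.02,-0.5],
    [0,0,25.4,0.11,0.256,-0.03,-0.5],
    [0,0,28.4,0.124,0.288,-0.04,-0.5],
    [0,0,31.4,0.138,0.319,-0.05,-0.5]
  ]
}}

```text
t: 2.15
tcp_pos: [0.5104, 0.1419, 0.1523]
ee_rot: [-0.49, -0.51, -0.49, 0.51]
ft_force: [-0.4, 0.1, 0.5]
width: 0.0637
```

Call:
{"name": "drive_tool", "arguments": {
  "deltas": [
    [0,0,0,0,0,0,-0.3],
    [0,0,0,0,0,0,-0.3],
    [0,0,0,0,0,0,-0.3]
  ]
}}

```text
t: 2.45
tcp_pos: [0.51, 0.1396, 0.1532]
ee_rot: [-0.489, -0.511, -0.489, 0.511]
ft_force: [-0.1, -1.3, 0.6]
width: 0.0558
```

```bash
python3 -c "
from h import *
need(-2.4)
p,im,d=cam('wrist');print(p);cv2.imwrite('pics/w1.png',im);np.savez('w1.npz',im=im,d=d,R=R(p),xyz=p['xyz'])
p,im,d=cam('top');cv2.imwrite('pics/t1.png',im)
"
```

```text
opt 1 [0.01 0.01 0.07]
opt -1 [ 1.0000e-02 -2.0000e-02 -1.7993e+02]
tcp [0.51   0.1396 0.1532] q6 0.086 w 0.0557906048105998
{'fov_y': 60.97538774884383, 'cx': 260.6159610206619, 'cy': 187.81469695089567, 'xyz': array([0.512812  , 0.21432488, 0.32361987]), 'rotation': array([ 0.14841437,  0.98870728, -0.02056581, -0.00285365])}
```

View pics/w1.png

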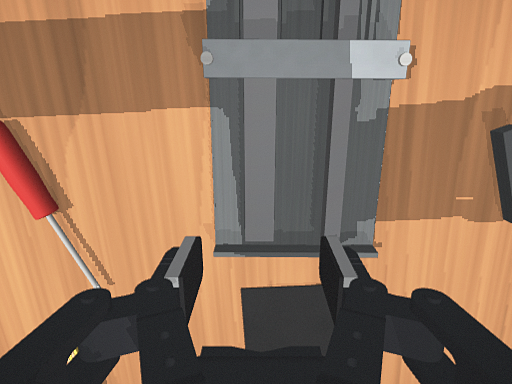

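The wrist view shows the bar between columns 243 and 276. Its end is near row 241, the lip is at about row 248, and the strap is at row 58.

```bash
python3 -c "
from h import *
z=np.load('w1.npz');p=eyes.camera_params('wrist');im=z['im']
c=im[80:260,200:400];cv2.imwrite('pics/w1c.png',cv2.resize(c,None,fx=3.3,fy=3.3,interpolation=cv2.INTER_CUBIC))
g=im.astype(float).mean(2)
for v in (100,130,160,190,220,235):
    r=g[v-2:v+3,225:300].mean(0); k=np.diff(r); 
    print(v,[(225+i+.5,round(k[i])) for i in np.argsort(-abs(k))[:6]])
r=g[225:262,250:270].mean(1);print(r.round())
o=(np.array([.51,.1396,.1532])-z['xyz'])@z['R'];f=192/np.tan(np.radians(p['fov_y'])/2);print('tcp px',o[:2]/o[2]*f+[p['cx'],p['cy']])
"
```

```text
100 [(np.float64(243.5), 43), (np.float64(275.5), -41), (np.float64(276.5), 12), (np.float64(242.5), -12), (np.float64(244.5), 8), (np.float64(238.5), -8)]
130 [(np.float64(229.5), -35), (np.float64(243.5), 26), (np.float64(274.5), -22), (np.float64(244.5), 16), (np.float64(275.5), -13), (np.float64(228.5), -9)]
160 [(np.float64(231.5), -40), (np.float64(274.5), -40), (np.float64(244.5), 37), (np.float64(275.5), 14), (np.float64(243.5), 9), (np.float64(239.5), -6)]
190 [(np.float64(244.5), 49), (np.float64(235.5), -42), (np.float64(273.5), -25), (np.float64(274.5), -9), (np.float64(234.5), 8), (np.float64(239.5), -6)]
220 [(np.float64(244.5), 49), (np.float64(273.5), -41), (np.float64(237.5), -38), (np.float64(243.5), -19), (np.float64(238.5), -13), (np.float64(274.5), 9)]
235 [(np.float64(244.5), 41), (np.float64(273.5), -25), (np.float64(241.5), -23), (np.float64(240.5), -21), (np.float64(272.5), -16), (np.float64(243.5), -6)]
[118. 117. 118. 118. 118. 118. 118. 117. 117. 117. 117. 117. 117. 116.
 117. 123.  97.  80.  82.  75.  62.  60.  61.  62.  63.  62.  58.  79.
  90.  89.  87.  89. 159. 170. 166. 165. 165.]
tcp px [260.99327963 225.64940728]
```

View pics/w1c.png

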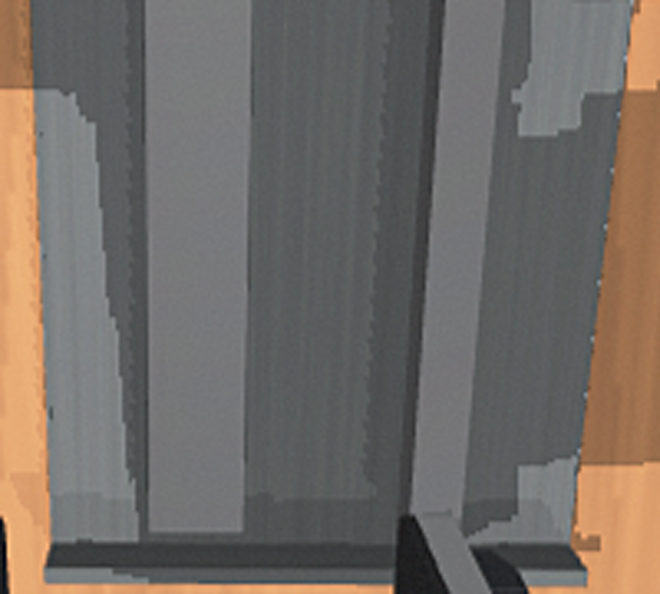

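```bash
python3 -c "
from h import *
p=eyes.camera_params('wrist');a=[]
for v,l,r in [(100,243.5,275.7),(160,244.4,274.6),(220,244.6,273.5),(240.5,244.6,273)]:
    A,B=onz(p,l,v,.016),onz(p,r,v,.016);a.append((A+B)/2);print(v,A.round(4),B.round(4),((A+B)/2).round(4))
d=a[0]-a[3];print('yaw',-np.degrees(np.arctan2(d[0],d[1])))
pt=P('top')
T=lambda a,b:(40+(a+.5)/4-.5,130+(b+.5)/4-.5)
print('height from top+wrist, lip-end corners',tri(ray(pt,*T(690,343)),ray(p,273,240.5)),tri(ray(pt,*T(686,415)),ray(p,244.6,240.5)))
print('lip edge',onz(p,255,257.5,.024),onz(p,255,244,.006))
"
```

```text
100 [0.4971 0.2041 0.016 ] [0.5265 0.2028 0.016 ] [0.5118 0.2034 0.016 ]
160 [0.4948 0.1483 0.016 ] [0.5238 0.1471 0.016 ] [0.5093 0.1477 0.016 ]
220 [0.4915 0.0861 0.016 ] [0.5209 0.0849 0.016 ] [0.5062 0.0855 0.016 ]
240.5 [0.4902 0.0632 0.016 ] [0.5197 0.0619 0.016 ] [0.5049 0.0626 0.016 ]
yaw -2.7959486339773325
height from top+wrist, lip-end corners (array([0.52131459, 0.06024502, 0.01316963]), np.float64(0.003230277852330964)) (array([0.49125879, 0.0609799 , 0.01217708]), np.float64(0.0028104753555864524))
lip edge [0.50037515 0.04743515 0.024     ] [0.50038991 0.05367891 0.006     ]
```

Call:
{"name": "drive_tool", "arguments": {
  "deltas": [
    [0,0,-0.1,0,0,-0.02,-0.3],
    [0,0,-0.1,0,0,-0.04,-0.3],
    [0,0,-0.1,0,0,-0.06,-0.3],
    [0,0,-0.1,0,0,-0.08,-0.3],
    [0,0,-0.1,0,0,-0.095,-0.3],
    [0,0,-0.1,0,0,-0.11,-0.3],
    [0,0,-0.1,0,0,-0.12,-0.3],
    [0,0,-0.1,0,0,-0.12,-0.3],
    [0,0,-0.1,0,0,-0.12,-0.3]
  ]
}}

```text
t: 3.45
tcp_pos: [0.5105, 0.1401, 0.0335]
ee_rot: [0.489, 0.511, 0.489, -0.511]
ft_force: [-0.1, -0.2, -0.5]
width: 0.0555
```

Call:
{"name": "drive_tool", "arguments": {
  "deltas": [
    [0,0,0,0,0,-0.008,-0.3],
    [0,0,0,0,0,-0.016,-0.3],
    [0,0,0,0,0,-0.0225,-0.3],
    [0,0,0,0,0,-0.0225,-0.3],
    [0,0,0,0,0,-0.0225,-0.3]
  ]
}}

```text
t: 3.95
tcp_pos: [0.5101, 0.1404, 0.0103]
ee_rot: [-0.489, -0.511, -0.489, 0.511]
ft_force: [-0.3, 0.5, 0.4]
width: 0.0555
```

```bash
python3 -c "
from h import *
need(-2.4)
p,im,d=cam('side');cv2.imwrite('pics/s2.png',cv2.resize(im[170:340,60:330],None,fx=2.9,fy=2.9,interpolation=cv2.INTER_CUBIC))
print(status.state()['tcp_pos'],status.state()['tcp_pos'])
"
```

```text
opt 1 [-0.   -0.02  0.1 ]
opt -1 [-3.000e-02  0.000e+00 -1.799e+02]
tcp [0.5101 0.1404 0.0103] q6 0.088 w 0.05545379103910389
[0.51027045 0.1403896  0.01047344] [0.51027045 0.1403896  0.01047344]
```

View pics/s2.png

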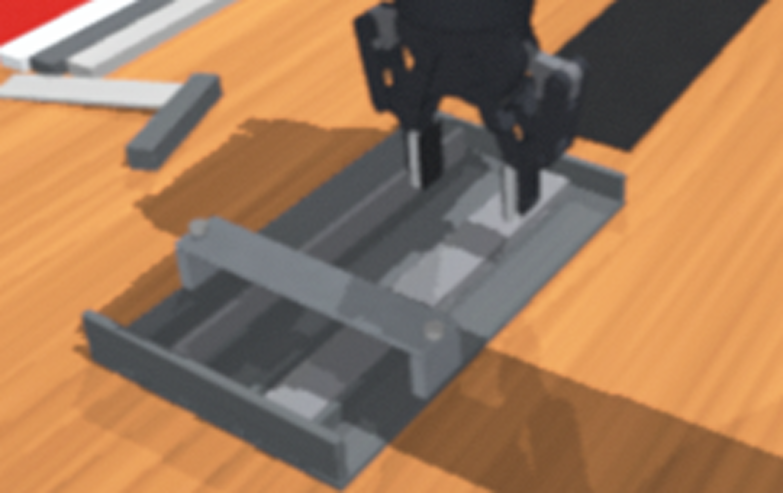

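```bash
python3 -c "
from h import *
p=eyes.camera_params('side');f=192/np.tan(np.radians(p['fov_y'])/2)
def pr(X):
    o=(np.array(X)-p['xyz'])@R(p); u=o[:2]/o[2]*f+[p['cx'],p['cy']]; return ((u-[60,170])*2.9).round()
for n,X in dict(barL=(.525,.14,.016),barR=(.495,.14,.016),barLlo=(.525,.14,.006),tipL=(.538,.14,.013),tipR=(.482,.14,.013),endL=(.5205,.061,.016),endR=(.4905,.062,.016),b100L=(.5265,.203,.016),b100R=(.497,.204,.016)).items(): print(n,pr(X))
"
```

```text
barL [454. 226.]
barR [498. 241.]
barLlo [454. 239.]
tipL [435. 223.]
tipR [517. 252.]
endL [529. 162.]
endR [570. 175.]
b100L [388. 285.]
b100R [432. 303.]
```

```bash
python3 -c "
from h import *
p,im,d=cam('side');C=cloud(p,d);np.savez('s2.npz',im=im,d=d)
for (a,b) in [(417,180),(417,190),(430,180),(430,195),(510,205),(522,205),(522,215),(522,225),(450,210),(480,210)]:
    u,v=int(60+a/2.9),int(170+b/2.9); print((a,b),C[v,u].round(4),im[v,u])
pw,iw,dw=cam('wrist');cv2.imwrite('pics/w2.png',iw)
Cw=cloud(pw,dw);np.save('w2C.npy',Cw)
"
```

```text
(417, 180) [0.5429 0.1506 0.0486] [143 140 137]
(417, 190) [0.5726 0.1115 0.0087] [92 88 88]
(430, 180) [0.5394 0.1415 0.0443] [40 37 35]
(430, 195) [0.5644 0.108  0.0051] [72 69 65]
(510, 205) [0.4802 0.1523 0.0552] [154 152 149]
(522, 205) [0.4729 0.1491 0.0557] [50 46 44]
(522, 215) [0.4727 0.1496 0.0483] [125 121 120]
(522, 225) [0.4931 0.1159 0.0134] [139 134 132]
(450, 210) [0.5452 0.1145 0.0048] [113 107 103]
(480, 210) [0.5222 0.1174 0.0146] [161 154 150]
```

View pics/w2.png

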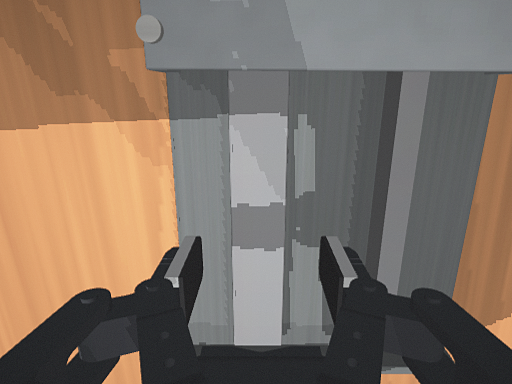

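```bash
python3 -c "
from h import *
C=np.load('w2C.npy')
for u,v in [(258,180),(258,300),(200,245),(185,275),(170,285),(332,240),(338,275),(190,240),(192,300),(348,285),(250,340),(340,120)]: print((u,v),C[v,u].round(4))
z=np.load('s2.npz');p=eyes.camera_params('side');C=cloud(p,z['d'])
# fingers: points with dark color or near x
m=(abs(C[...,0]-.51)<.05)&(abs(C[...,1]-.14)<.02)&(C[...,2]>.025)&(z['d']>0)
print('lowest finger pts',np.sort(C[m][:,2])[:10].round(4))
i=np.argsort(C[m][:,2])[:8];print(C[m][i].round(4))
print(eyes.camera_params('wrist'))
"
```

```text
(258, 180) [0.5099 0.1684 0.0146]
(258, 300) [0.5067 0.0952 0.0162]
(200, 245) [0.4826 0.1473 0.0457]
(185, 275) [0.4827 0.1505 0.0759]
(170, 285) [0.4807 0.154  0.0874]
(332, 240) [0.5417 0.1502 0.0516]
(338, 275) [0.538  0.1503 0.0794]
(190, 240) [0.4798 0.1528 0.0516]
(192, 300) [0.4821 0.1343 0.0683]
(348, 285) [0.5416 0.1464 0.0799]
(250, 340) [0.5004 0.0655 0.015 ]
(340, 120) [0.5543 0.1971 0.0067]
lowest finger pts [0.0413 0.0421 0.0423 0.0424 0.0426 0.0428 0.0429 0.0435 0.0438 0.0442]
[[0.5388 0.1396 0.0413]
 [0.5385 0.134  0.0421]
 [0.5381 0.1376 0.0423]
 [0.477  0.1458 0.0424]
 [0.539  0.1452 0.0426]
 [0.4767 0.1493 0.0428]
 [0.538  0.1317 0.0429]
 [0.5381 0.1494 0.0435]]
{'fov_y': 60.97538774884383, 'cx': 260.6159610206619, 'cy': 187.81469695089567, 'xyz': array([0.51314564, 0.2150282 , 0.18111998]), 'rotation': array([ 0.14828996,  0.98871961, -0.0208888 , -0.00269864])}
```

Two cameras agree that the fingertips are at about z = 0.042, roughly 30 mm above the reported TCP. I'll close the fingers here to see whether they really are above the bar and where the tips end up.

Call:
{"name": "drive_tool", "arguments": {
  "deltas": [
    [0,0,0,0,0,0,0.3],
    [0,0,0,0,0,0,0.3],
    [0,0,0,0,0,0,0.3],
    [0,0,0,0,0,0,0.3],
    [0,0,0,0,0,0,0.3],
    [0,0,0,0,0,0,0.3]
  ]
}}

```text
t: 4.7
tcp_pos: [0.5102, 0.1404, 0.0104]
ee_rot: [0.489, 0.511, 0.489, -0.511]
ft_force: [-1.1, 0.8, -0.4]
width: 0.03
```

```bash
cat > tips.py <<'E'
from h import *
import sys
s=status.state();t=s['tcp_pos'];print(t,s['width'],s['ft_force'])
p,im,d=cam('side');C=cloud(p,d)
cv2.imwrite('pics/'+sys.argv[1]+'.png',cv2.resize(im[150:340,60:330],None,fx=2.9,fy=2.9,interpolation=cv2.INTER_CUBIC))
m=(abs(C[...,0]-t[0])<.05)&(abs(C[...,1]-t[1])<.02)&(C[...,2]>.02)&(d>0)
i=np.argsort(C[m][:,2])[:8];print(C[m][i].round(4))
E
python3 tips.py s3
```

```text
[0.51016257 0.14035874 0.01044811] 0.02998567058648135 [-1.0511382   0.81963811 -0.36334067]
[[0.5257 0.1326 0.0374]
 [0.5258 0.1445 0.0386]
 [0.4895 0.1469 0.0387]
 [0.5258 0.1384 0.0389]
 [0.5259 0.1353 0.039 ]
 [0.5266 0.1492 0.0392]
 [0.489  0.1446 0.0394]
 [0.489  0.1508 0.0394]]
```

View pics/s3.png

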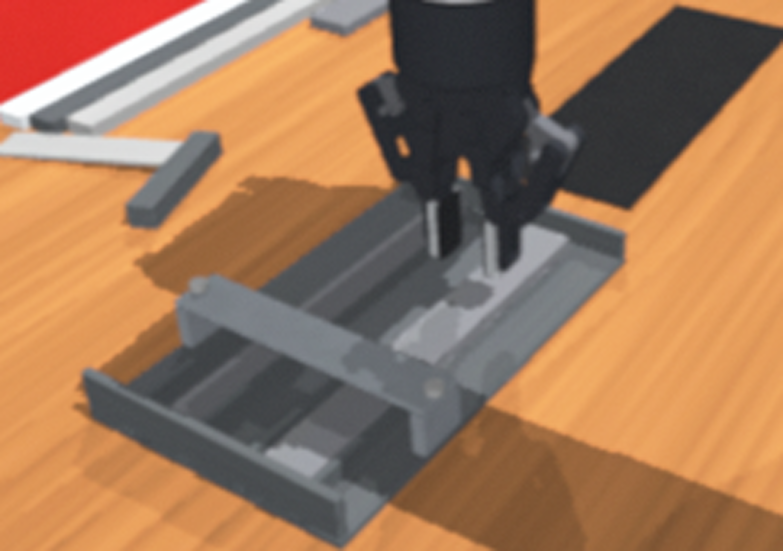

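Call:
{"name": "drive_tool", "arguments": {
  "deltas": [
    [0,0,0,0,0,0,0.6],
    [0,0,0,0,0,0,0.6],
    [0,0,0,0,0,0,0.6]
  ]
}}

```text
t: 5.05
tcp_pos: [0.5101, 0.1404, 0.0104]
ee_rot: [-0.489, -0.511, -0.489, 0.511]
ft_force: [0.1, 0.1, -0.1]
width: 0.0173
```

The fingers closed past 30 mm on nothing, so the true tip is about 28 mm behind the stated TCP at a 30 mm opening. I'll reopen and lower by that amount, watching the force.

Call:
{"name": "drive_tool", "arguments": {
  "deltas": [
    [0,0,0,0,0,0,-0.3],
    [0,0,0,0,0,0,-0.3],
    [0,0,0,0,0,0,-0.3],
    [0,0,0,0,0,0,-0.3],
    [0,0,0,0,0,-0.006,-0.3],
    [0,0,0,0,0,-0.012,-0.3],
    [0,0,0,0,0,-0.018,-0.3],
    [0,0,0,0,0,-0.023,-0.3],
    [0,0,0,0,0,-0.023,-0.3]
  ]
}}

```text
t: 5.95
tcp_pos: [0.5097, 0.1403, -0.0135]
ee_rot: [-0.489, -0.51, -0.489, 0.511]
ft_force: [0.3, 0.4, 0.1]
width: 0.0558
```

```bash
sed -i 's/>.02)/>.0185)/' tips.py; python3 tips.py s4
```

```text
[ 0.50967486  0.14032633 -0.01348629] 0.05576918995036704 [0.30497454 0.4419472  0.14805034]
[[0.5378 0.1461 0.019 ]
 [0.5393 0.1469 0.019 ]
 [0.4753 0.1493 0.0193]
 [0.4794 0.1519 0.0195]
 [0.5373 0.1438 0.0198]
 [0.4761 0.1448 0.02  ]
 [0.5376 0.1312 0.0201]
 [0.4762 0.151  0.0201]]
```

View pics/s4.png

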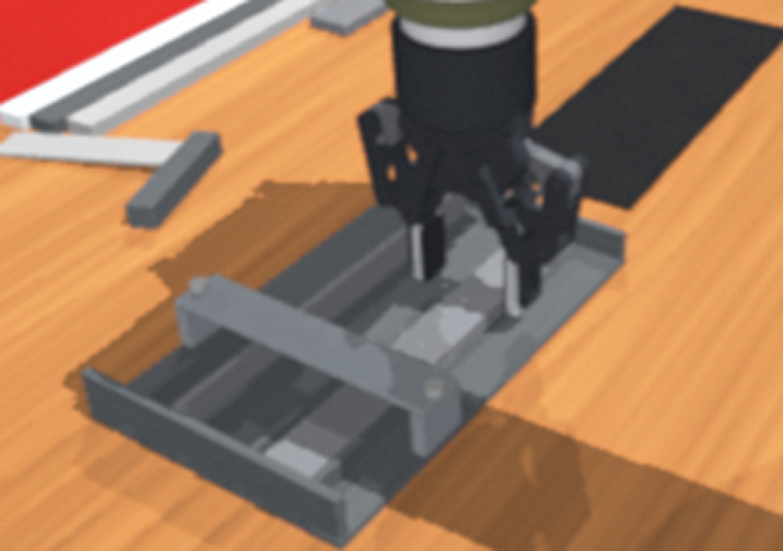

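The fingertips now straddle the bar, with tips at about z = 0.018. I'll go down 5 mm more and close.

Call:
{"name": "drive_tool", "arguments": {
  "deltas": [
    [0,0,0,0,0,-0.003,-0.3],
    [0,0,0,0,0,-0.005,-0.3],
    [0,0,0,0,0,-0.005,0],
    [0,0,0,0,0,-0.005,0.15],
    [0,0,0,0,0,-0.005,0.15]
  ]
}}

```text
t: 6.5
tcp_pos: [0.5102, 0.1404, -0.0175]
ee_rot: [0.489, 0.511, 0.489, -0.511]
ft_force: [0.7, 0.2, -0.2]
width: 0.036
```

Call:
{"name": "drive_tool", "arguments": {
  "deltas": [
    [0,0,0,0,0,0,0.6],
    [0,0,0,0,0,0,1],
    [0,0,0,0,0,0,1],
    [0,0,0,0,0,0,1],
    [0,0,0,0,0,0,1]
  ]
}}

```text
t: 7.0
tcp_pos: [0.5102, 0.1404, -0.0171]
ee_rot: [0.489, 0.511, 0.489, -0.511]
ft_force: [-1.4, -0.4, 5.6]
width: 0.0275
```

```bash
python3 tips.py s5; python3 -c "
from h import *
need(-2.4)"
```

```text
[ 0.51022819  0.14037    -0.01709971] 0.02750005220422942 [-1.39862687 -0.42508691  5.60038914]
[[0.5251 0.1318 0.0185]
 [0.5235 0.1311 0.0187]
 [0.5245 0.148  0.0188]
 [0.5245 0.145  0.0189]
 [0.5273 0.1499 0.019 ]
 [0.5245 0.1419 0.019 ]
 [0.5243 0.1514 0.019 ]
 [0.5286 0.1509 0.0192]]
opt 1 [0.   0.02 0.09]
opt -1 [ 4.0000e-02 -0.0000e+00 -1.7991e+02]
tcp [ 0.5102  0.1404 -0.0171] q6 0.088 w 0.02762831353191919
```

View pics/s5.png

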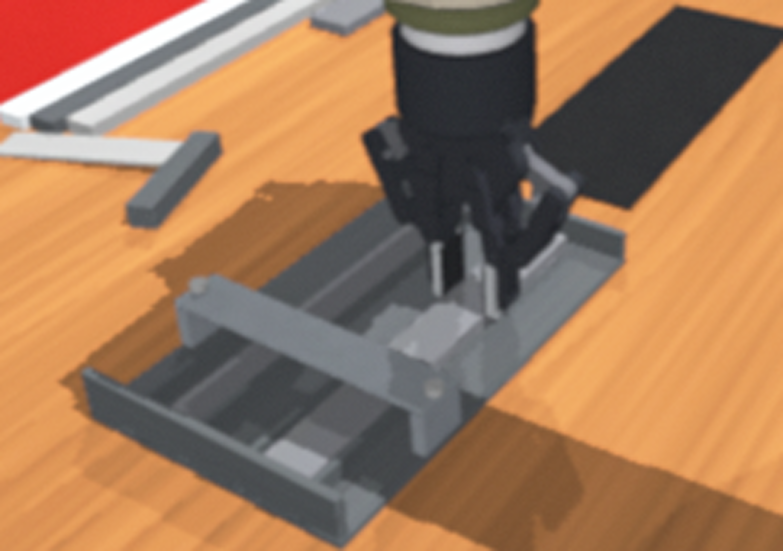

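Call:
{"name": "drive_tool", "arguments": {
  "deltas": [
    [-0.5,0.02,0,0,0,0.0014,1],
    [-1,0.04,0,0,0,0.0028,1],
    [-1.5,0.06,0,0,0,0.0042,1],
    [-2,0.09,0,0,0,0.0057,1],
    [-2,0.09,0,0,0,0.0057,1]
  ]
}}

```text
t: 7.55
tcp_pos: [0.5102, 0.1406, -0.0117]
ee_rot: [-0.498, -0.502, -0.48, 0.52]
ft_force: [-0.1, 0.8, -1.1]
width: 0.0278
```

```bash
python3 tips.py s6
```

```text
[ 0.51022789  0.14059577 -0.01174761] 0.027756704724856106 [-0.08571802  0.80871772 -1.13540442]
[[0.5042 0.1459 0.0186]
 [0.5042 0.1582 0.0186]
 [0.5187 0.1539 0.0186]
 [0.5188 0.1415 0.0187]
 [0.507  0.1476 0.0187]
 [0.5229 0.1595 0.0187]
 [0.5098 0.1584 0.0187]
 [0.5201 0.1518 0.0187]]
```

View pics/s6.png

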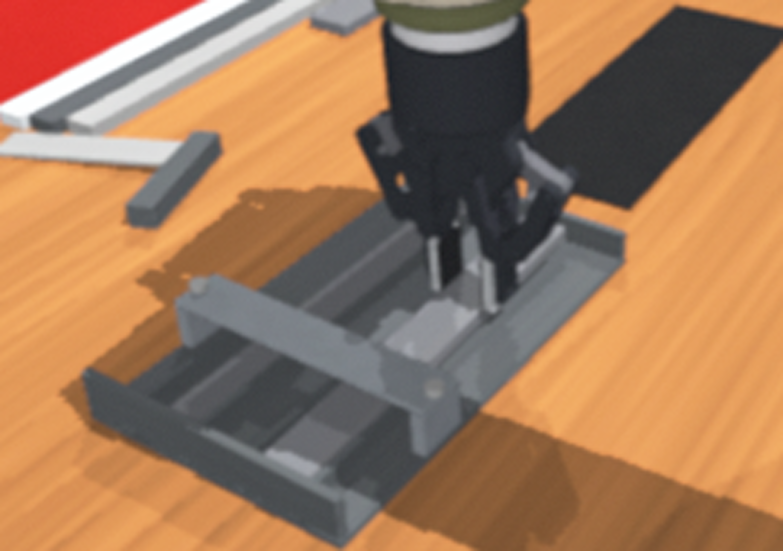

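The bar is gripped and rising, and the wrist now carries about 1.1 N. I'll continue the tilt to 7°.

Call:
{"name": "drive_tool", "arguments": {
  "deltas": [
    [-1,0.04,0,0,-0.0003,0.0028,1],
    [-2,0.09,0,0,-0.0006,0.0057,1],
    [-3,0.13,0,0,-0.001,0.0085,1],
    [-4,0.18,0,0,-0.0013,0.0114,1],
    [-5,0.22,0,0,-0.0016,0.0142,1],
    [-5,0.22,0,0,-0.0016,0.0142,1],
    [-5,0.22,0,0,-0.0016,0.0142,1]
  ]
}}

```text
t: 8.3
tcp_pos: [0.5102, 0.1389, 0.0023]
ee_rot: [-0.518, -0.479, -0.458, 0.541]
ft_force: [0.2, -0.6, -1.5]
width: 0.0279
```

```bash
python3 tips.py s7; python3 - <<'E'
from h import *
p,im,d=cam('side');C=cloud(p,d)
# bar top profile: project along bar axis
ax=np.array([np.sin(np.radians(2.5)),np.cos(np.radians(2.5))]);px=np.array([ax[1],-ax[0]])
c=C[...,:2]-np.array([.512,.1803]); s=c@ax;w=c@px
m=(abs(w)<.010)&(d>0)&(C[...,2]<.07)
for a in range(-130,130,10):
    k=m&(abs(s-a/1000)<.005)
    if k.sum()>3: print(a,k.sum(),np.percentile(C[k][:,2],[10,50,90]).round(4))
E
```

```text
[0.51018889 0.13889085 0.00232898] 0.027869132367583153 [ 0.21707701 -0.60429953 -1.45796263]
[[0.4969 0.1543 0.0228]
 [0.4962 0.1584 0.0238]
 [0.496  0.1494 0.0239]
 [0.496  0.1525 0.024 ]
 [0.4964 0.1487 0.0254]
 [0.4962 0.1552 0.0257]
 [0.4955 0.1532 0.0266]
 [0.4961 0.1583 0.0277]]
-130 43 [0.0047 0.0114 0.0207]
-120 27 [0.0038 0.0046 0.006 ]
-110 26 [0.0038 0.0045 0.0054]
-100 26 [0.0037 0.0046 0.0057]
-90 22 [0.004  0.0049 0.0055]
-80 19 [0.0041 0.0046 0.0057]
-70 19 [0.0039 0.0047 0.0056]
-60 19 [0.0034 0.0044 0.005 ]
-50 28 [0.0039 0.0054 0.0353]
-40 45 [0.0043 0.0326 0.0349]
-30 66 [0.0046 0.0327 0.0339]
-20 66 [0.005  0.0314 0.0329]
-10 70 [0.0047 0.0303 0.0317]
0 65 [0.0042 0.0289 0.0305]
10 69 [0.0053 0.0282 0.0294]
20 59 [0.0258 0.0272 0.028 ]
30 57 [0.0247 0.0258 0.027 ]
40 11 [0.0343 0.0346 0.0354]
50 58 [0.0339 0.0349 0.0357]
60 59 [0.0335 0.0347 0.0358]
70 133 [0.0206 0.0237 0.0354]
80 69 [0.0189 0.02   0.0211]
90 70 [0.0178 0.0189 0.0199]
100 73 [0.0168 0.0177 0.0188]
110 81 [0.0156 0.0164 0.0174]
120 43 [0.0148 0.0156 0.0164]
```

View pics/s7.png

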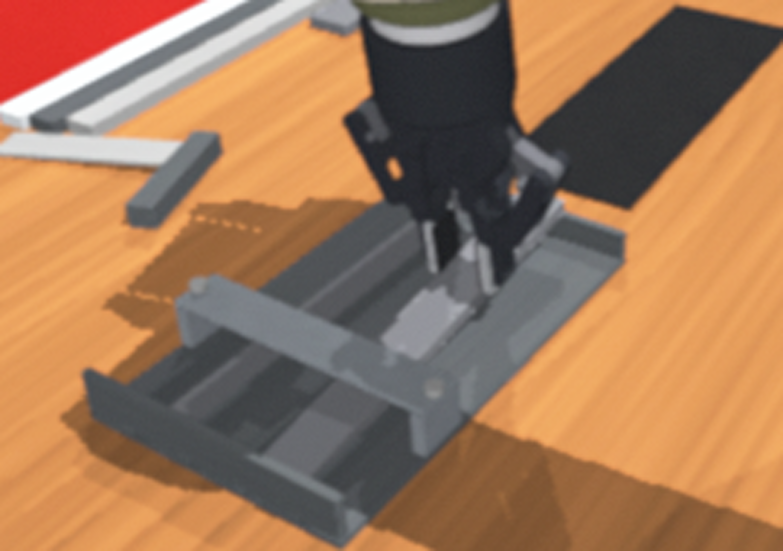

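The bar is tilted about 6.7°. Its rear end is on the floor, its lip end is about 10 mm clear above the lip, and there is about 7 mm under the strap. I'll draw it out along its own axis.

Call:
{"name": "drive_tool", "arguments": {
  "deltas": [
    [0,0,0,-0.0004,-0.01,0.0012,1],
    [0,0,0,-0.0009,-0.02,0.0024,1],
    [0,0,0,-0.0013,-0.03,0.0036,1],
    [0,0,0,-0.0017,-0.04,0.0048,1],
    [0,0,0,-0.0022,-0.05,0.006,1],
    [0,0,0,-0.0026,-0.06,0.0072,1],
    [0,0,0,-0.003,-0.07,0.0084,1],
    [0,0,0,-0.0035,-0.08,0.0096,1],
    [0,0,0,-0.0039,-0.09,0.0108,1],
    [0,0,0,-0.0043,-0.1,0.012,1]
  ]
}}

```text
t: 9.4
tcp_pos: [0.5058, 0.0379, 0.0144]
ee_rot: [-0.518, -0.479, -0.458, 0.541]
ft_force: [0.5, 0.6, -2.3]
width: 0.0279
```

```bash
python3 tips.py s8
```

```text
[0.50581928 0.03793772 0.01442098] 0.027859888330405286 [ 0.47325077  0.63310774 -2.27347172]
[[0.55   0.052  0.0185]
 [0.4747 0.0556 0.0185]
 [0.4608 0.0555 0.0187]
 [0.4853 0.0546 0.0188]
 [0.4712 0.0545 0.019 ]
 [0.4789 0.0553 0.0191]
 [0.5478 0.0519 0.0192]
 [0.551  0.0538 0.0192]]
```

View pics/s8.png

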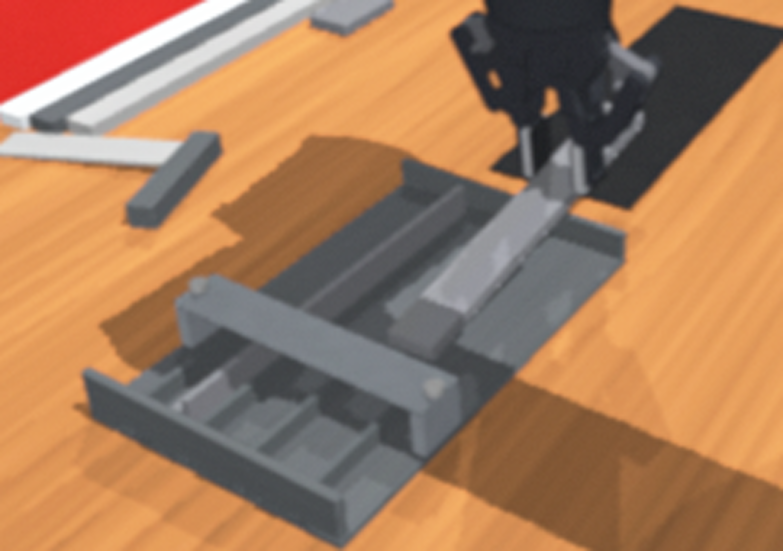

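The rear end is clear of the strap, and the angle section is still in its lane. Next I'll lift, carry the bar over the mat and level it.

Call:
{"name": "drive_tool", "arguments": {
  "deltas": [
    [0,0,0,-0.0004,-0.01,0.005,1],
    [0,0,0,-0.0009,-0.02,0.01,1],
    [0,0,0,-0.0013,-0.03,0.018,1],
    [0,0,0,-0.0017,-0.04,0.026,1],
    [0,0,0,-0.0022,-0.05,0.034,1],
    [0,0,0,-0.0026,-0.06,0.042,1],
    [0,0,0,-0.003,-0.07,0.05,1],
    [0,0,0,-0.0035,-0.08,0.055,1],
    [0,0,0,-0.0039,-0.09,0.055,1],
    [0,0,0,-0.0043,-0.1,0.055,1]
  ]
}}

```text
t: 10.45
tcp_pos: [0.5014, -0.062, 0.0692]
ee_rot: [-0.518, -0.479, -0.458, 0.541]
ft_force: [-0.3, -0.6, -2.2]
width: 0.0274
```

Call:
{"name": "drive_tool", "arguments": {
  "deltas": [
    [0.7,0,0.3,0.004,-0.015,0,1],
    [1.4,-0.1,0.6,0.008,-0.03,0,1],
    [2.1,-0.1,0.9,0.012,-0.045,0,1],
    [2.8,-0.1,1.2,0.016,-0.06,0,1],
    [3.5,-0.1,1.5,0.02,-0.075,0,1],
    [4.2,-0.1,1.8,0.024,-0.09,0,1],
    [4.9,-0.2,2.1,0.028,-0.105,0,1],
    [5.6,-0.2,2.4,0.032,-0.12,0,1],
    [6.3,-0.2,2.7,0.036,-0.135,0,1],
    [7,-0.2,2.8,0.036,-0.142,0,1]
  ]
}}

```text
t: 11.45
tcp_pos: [0.5375, -0.2047, 0.0687]
ee_rot: [0.501, 0.499, 0.501, -0.499]
ft_force: [-0.6, 0.2, -1.3]
width: 0.0274
```

Call:
{"name": "drive_tool", "arguments": {
  "deltas": [
    [0,0,0,0,0,0,1],
    [0,0,0,0,0,0,1],
    [0,0,0,0,0,0,1]
  ]
}}

```text
t: 11.75
tcp_pos: [0.5373, -0.2025, 0.0693]
ee_rot: [0.502, 0.499, 0.501, -0.498]
ft_force: [-1.1, 0.3, -1.8]
width: 0.0275
```

```bash
python3 - <<'E'
from h import *
need(.3)
p,im,d=cam('top');cv2.imwrite('pics/t9.png',im);np.savez('t9.npz',im=im,d=d)
p,im,d=cam('side');cv2.imwrite('pics/s9.png',im);np.savez('s9.npz',im=im,d=d)
p,im,d=cam('wrist');cv2.imwrite('pics/w9.png',im);np.savez('w9.npz',im=im,d=d)
E
```

```text
opt 1 [-0.01  0.04 -0.03]
opt -1 [-6.0000e-02 -1.0000e-02  1.7997e+02]
tcp [ 0.5373 -0.2025  0.0693] q6 -0.573 w 0.027513404001605637
```

View pics/t9.png

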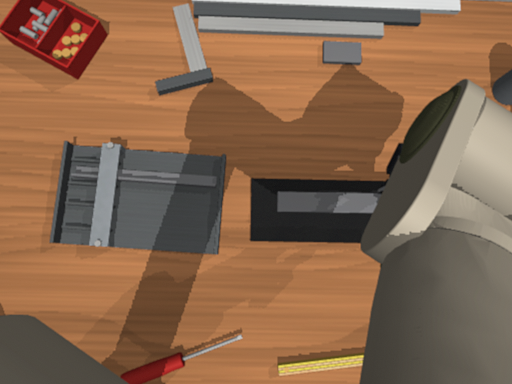

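View pics/s9.png

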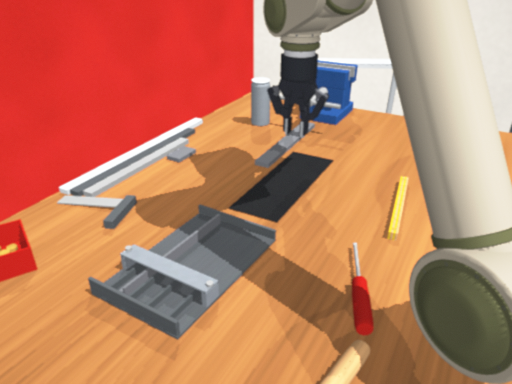

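View pics/w9.png

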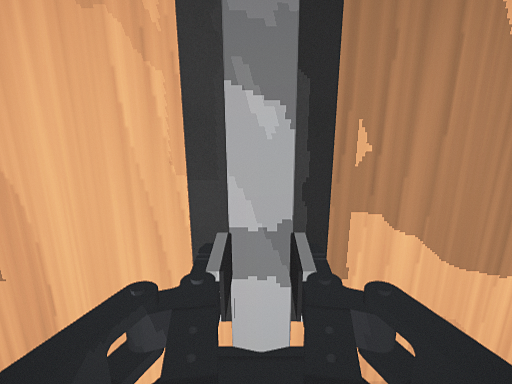

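The bar hangs over the mat. In the wrist view it spans columns 223–298 and the mat spans columns 177–343. In the top view the bar's rear end is at column 278. Next I'll measure level, yaw and centring.

```bash
python3 - <<'E'
from h import *
p=eyes.camera_params('wrist');z=np.load('w9.npz');im,d=z['im'],z['d'];C=cloud(p,d)
for v in (5,40,80,150,210,300,330):
    r=C[v,235:285]; r=r[(r[:,2]>.08)]; print(v,len(r),np.median(r,0).round(4))
g=im.astype(int)
B=[];M=[]
for v in range(5,215,10):
    row=g[v]; dk=row.max(1)
    zz=C[v][:,2]
    b=np.where((zz>.085)&(np.arange(512)>200)&(np.arange(512)<320))[0]
    orange=(row[:,2]-row[:,0])>35
    bl=np.where(orange[:260])[0].max()+1; br=260+np.where(orange[260:])[0].min()-1
    L,Rr=onz(p,bl-.5,v,.003),onz(p,br+.5,v,.003); M.append(np.r_[L[:2],Rr[:2]])
    h=np.median(zz[b]); l2,r2=onz(p,b.min()-.5,v,h),onz(p,b.max()+.5,v,h); B.append(np.r_[l2[:2],r2[:2]])
M=np.array(M);B=np.array(B)
for n,A in(('mat',M),('bar',B)):
    c=(A[:,:2]+A[:,2:])/2; k=np.polyfit(c[:,1],c[:,0],1); print(n,'width',np.median(A[:,2]-A[:,0]).round(4),'slope->yaw',-np.degrees(np.arctan(k[0])).round(2),'x at y=-.06,-.164,-.2:',np.polyval(k,[-.06,-.164,-.2]).round(4),'yrange',c[:,1].min().round(3),c[:,1].max().round(3), 'std',np.std(c[:,0]-np.polyval(k,c[:,1])).round(4))
# top
pt=P('top');zt=np.load('t9.npz');Ct=cloud(pt,zt['d']);m=(Ct[...,2]>.085)&(Ct[...,2]<.12)&(Ct[...,1]>-.16)&(Ct[...,1]<0)&(abs(Ct[...,0]-.537)<.03)
q=Ct[m];print('top',len(q),np.median(q,0),'ymax',np.percentile(q[:,1],[50,98,100]),'x',np.percentile(q[:,0],[1,99]))
k=np.polyfit(q[:,1],q[:,2],1);print('pitch deg',np.degrees(k[0]),'z at -.08,-.16',np.polyval(k,[-.08,-.16]))
v,u=np.where(m);print(u.min(),u.max(),v.min(),v.max())
ps=P('side');zs=np.load('s9.npz');Cs=cloud(ps,zs['d']);m=(Cs[...,2]>.085)&(Cs[...,2]<.11)&(Cs[...,1]>-.16)&(Cs[...,1]<0)&(abs(Cs[...,0]-.537)<.02);q=Cs[m]
print('side',len(q),np.median(q,0),np.polyfit(q[:,1],q[:,2],1),'ymax',q[:,1].max())
E
```

```text
5 50 [ 0.5361 -0.0977  0.1004]
40 50 [ 0.5362 -0.11    0.1006]
80 50 [ 0.5363 -0.1249  0.101 ]
150 50 [ 0.5364 -0.1535  0.1013]
210 50 [ 0.5366 -0.181   0.1014]
300 50 [ 0.5366 -0.2282  0.1021]
330 50 [ 0.5367 -0.2459  0.1023]
mat width 0.1087 slope->yaw 0.41 x at y=-.06,-.164,-.2: [0.5353 0.536  0.5363] yrange -0.215 -0.077 std 0.0001
bar width 0.0298 slope->yaw 2.16 x at y=-.06,-.164,-.2: [0.534  0.5379 0.5393] yrange -0.178 -0.098 std 0.0014
top 1631 [ 0.53652275 -0.10047912  0.10089401] ymax [-0.10047912 -0.04400377 -0.04224937] x [0.52206437 0.55193837]
pitch deg -0.7067191865765449 z at -.08,-.16 [0.10052507 0.10151184]
277 356 192 213
side 521 [ 0.53267772 -0.08734221  0.09890584] [-0.02918937  0.09512006] ymax -0.038453314432927765
```

```bash
python3 - <<'E'
from h import *
pt=P('top');im=np.load('t9.npz')['im'].astype(float).mean(2)
E=[]
for u in range(282,355,6):
    c=im[185:220,u-1:u+2].mean(1); k=np.diff(c); a=185+np.argmax(k)+.5;b=185+np.argmin(k)+.5
    A,B=onz(pt,u,a,.101),onz(pt,u,b,.101);E.append([*A[:2],*B[:2]])
E=np.array(E);print(((E[:,0]-E[:,2])*1e3).round(1))
c=(E[:,:2]+E[:,2:])/2;k=np.polyfit(c[:,1],c[:,0],1);print('top bar yaw',-np.degrees(k[0]) ,np.polyval(k,[-.06,-.164]))
p=eyes.camera_params('wrist');im=np.load('w9.npz')['im'].astype(float).mean(2)
E=[]
for v in range(5,225,10):
    c=im[v-1:v+2].mean(0);k=np.diff(c);l=205+np.argmax(k[205:235])+.5;r=280+np.argmin(k[280:310])+.5
    h=.1004+.001*(v/210);A,B=onz(p,l,v,h),onz(p,r,v,h);E.append([*A[:2],*B[:2]])
E=np.array(E);w=E[:,2]-E[:,0];print((w*1e3).round(1));ok=abs(w-np.median(w))<.001;E=E[ok]
c=(E[:,:2]+E[:,2:])/2;k=np.polyfit(c[:,1],c[:,0],1);print('wrist bar yaw',-np.degrees(k[0]),np.polyval(k,[-.06,-.164]),ok.sum())
E
```

```text
[29.9 31.5 30.  30.  30.  30.  30.  30.1 31.6 31.6 31.6 30.1 30.1]
top bar yaw 0.46824664177132497 [0.53750892 0.53835885]
[29.4 29.6 29.8 29.3 29.5 29.8 29.6 29.4 29.7 29.9 25.2 25.  27.3 29.3
 29.5 29.8 29.6 29.4 29.7 29.5 29.8 29.6]
wrist bar yaw 0.4662537792660959 [0.53596498 0.5368113 ] 19
```

Call:
{"name": "drive_tool", "arguments": {
  "deltas": [
    [0.1,0,0,-0.0008,0,-0.009,1],
    [0.2,0,0,-0.0008,0,-0.018,1],
    [0.3,0,0,-0.0008,0,-0.027,1],
    [0.4,0,0,-0.0008,0,-0.036,1],
    [0.5,0,0,-0.0008,0,-0.045,1],
    [0.6,0,0,-0.0008,0,-0.054,1],
    [0.7,0,0,-0.0008,0,-0.063,1],
    [0.7,0,0,-0.0008,0,-0.071,1],
    [0.7,0,0,-0.0008,0,-0.078,1],
    [0.7,0,0,-0.0008,0,-0.08,1]
  ]
}}

```text
t: 12.9
tcp_pos: [0.5365, -0.203, -0.0115]
ee_rot: [0.498, 0.502, 0.504, -0.495]
ft_force: [-0.2, 0.9, -1.7]
width: 0.0273
```

Call:
{"name": "drive_tool", "arguments": {
  "deltas": [
    [0,0,0,0,0,-0.001,1],
    [0,0,0,0,0,-0.002,1],
    [0,0,0,0,0,-0.003,1],
    [0,0,0,0,0,-0.004,1],
    [0,0,0,0,0,-0.005,1],
    [0,0,0,0,0,-0.005,1],
    [0,0,0,0,0,-0.005,1]
  ]
}}

```text
t: 13.6
tcp_pos: [0.5368, -0.2032, -0.0156]
ee_rot: [0.499, 0.502, 0.504, -0.495]
ft_force: [0.1, 0.4, -1.1]
width: 0.0274
```

```bash
cat > hover.py <<'E'
from h import *
need(.4)
for n in('side','wrist'):
    p,im,d=cam(n);C=cloud(p,d);cv2.imwrite(f'pics/{n}_h.png',im)
    m=(C[...,2]>.0085)&(C[...,2]<.03)&(C[...,1]>-.165)&(C[...,1]<-.02)&(abs(C[...,0]-.537)<.012);q=C[m]
    if len(q)>20:
        k=np.polyfit(q[:,1],q[:,2],1);print(n,len(q),'pitch',np.degrees(k[0]).round(2),'top z at -.05,-.164,-.28',np.polyval(k,[-.05,-.164,-.28]).round(4))
    m=(abs(C[...,2]-.003)<.006)&(C[...,1]>-.3)&(C[...,1]<-.02)&(abs(abs(C[...,0]-.537)-.04)<.01)&(im.max(2)<60);print(' mat z',np.median(C[m][:,2]).round(4))
E
python3 hover.py
```

```text
opt 1 [-0.69  0.07  0.1 ]
opt -1 [ 1.0000e-01  1.0900e+00 -1.7989e+02]
tcp [ 0.5368 -0.2032 -0.0156] q6 -0.586 w 0.027431672011848443
side 343 pitch -0.62 top z at -.05,-.164,-.28 [0.0147 0.0159 0.0172]
 mat z 0.0012
wrist 10250 pitch 0.05 top z at -.05,-.164,-.28 [0.0168 0.0168 0.0167]
 mat z 0.0024
```

Call:
{"name": "drive_tool", "arguments": {
  "deltas": [
    [0,0,0,0,0,-0.0005,1],
    [0,0,0,0,0,-0.001,1],
    [0,0,0,0,0,-0.0015,1],
    [0,0,0,0,0,-0.002,1],
    [0,0,0,0,0,-0.002,1]
  ]
}}

```text
t: 14.2
tcp_pos: [0.5367, -0.2032, -0.0178]
ee_rot: [0.498, 0.502, 0.504, -0.495]
ft_force: [-0.2, 0.3, -1.8]
width: 0.0276
```

Call:
{"name": "drive_tool", "arguments": {
  "deltas": [
    [0,0,0,0,0,-0.0005,1],
    [0,0,0,0,0,-0.001,1],
    [0,0,0,0,0,-0.001,1],
    [0,0,0,0,0,-0.001,1]
  ]
}}

```text
t: 14.6
tcp_pos: [0.5368, -0.2033, -0.0187]
ee_rot: [0.499, 0.502, 0.504, -0.495]
ft_force: [-0.3, -0.1, -2.1]
width: 0.0272
```

```bash
python3 hover.py
```

```text
opt 1 [-0.7   0.06  0.1 ]
opt -1 [ 9.0000e-02  1.0900e+00 -1.7989e+02]
tcp [ 0.5368 -0.2033 -0.0187] q6 -0.586 w 0.027180982031574364
side 325 pitch -0.11 top z at -.05,-.164,-.28 [0.0124 0.0126 0.0128]
 mat z 0.0012
wrist 10224 pitch 0.03 top z at -.05,-.164,-.28 [0.0138 0.0137 0.0137]
 mat z 0.0025
```

Still hanging at about −2 N, with roughly 1 mm to go.

Call:
{"name": "drive_tool", "arguments": {
  "deltas": [
    [0,0,0,0,0,-0.0005,1],
    [0,0,0,0,0,-0.001,1],
    [0,0,0,0,0,-0.001,1],
    [0,0,0,0,0,-0.001,1]
  ]
}}

```text
t: 15.1
tcp_pos: [0.5367, -0.2032, -0.0197]
ee_rot: [0.499, 0.502, 0.504, -0.495]
ft_force: [-0.1, -0.2, -2.1]
width: 0.0273
```

Call:
{"name": "drive_tool", "arguments": {
  "deltas": [
    [0,0,0,0,0,-0.0005,1],
    [0,0,0,0,0,-0.0005,1],
    [0,0,0,0,0,-0.0005,1]
  ]
}}

```text
t: 15.4
tcp_pos: [0.5368, -0.2033, -0.02]
ee_rot: [0.499, 0.502, 0.504, -0.495]
ft_force: [-0.8, -0.3, 0.2]
width: 0.0277
```

Call:
{"name": "drive_tool", "arguments": {
  "deltas": [
    [0,0,0,0,0,-0.0005,1],
    [0,0,0,0,0,-0.0005,1],
    [0,0,0,0,0,-0.0005,1]
  ]
}}

```text
t: 15.7
tcp_pos: [0.5368, -0.2033, -0.0201]
ee_rot: [0.499, 0.502, 0.504, -0.495]
ft_force: [-1.4, 1.0, 5.7]
width: 0.0271
```

The bar has made contact: the force went from −2 N to +5.7 N. I'll release gradually, then retreat straight up.

Call:
{"name": "drive_tool", "arguments": {
  "deltas": [
    [0,0,0,0,0,0,0.3],
    [0,0,0,0,0,0,0.25],
    [0,0,0,0,0,0,0.1],
    [0,0,0,0,0,0,-0.1],
    [0,0,0,0,0,0,-0.3],
    [0,0,0,0,0,0,-0.3],
    [0,0,0,0,0,0,-0.3],
    [0,0,0,0,0,0,-0.3]
  ]
}}

```text
t: 16.5
tcp_pos: [0.5367, -0.2032, -0.0207]
ee_rot: [0.499, 0.502, 0.504, -0.495]
ft_force: [1.1, -0.0, -0.1]
width: 0.0555
```

Call:
{"name": "drive_tool", "arguments": {
  "deltas": [
    [0,0,0,0,0,0.005,-0.3],
    [0,0,0,0,0,0.015,-0.3],
    [0,0,0,0,0,0.03,-0.3],
    [0,0,0,0,0,0.05,-0.3],
    [0,0,0,0,0,0.07,-0.3],
    [0,0,0,0,0,0.09,-0.3],
    [0,0,0,0,0,0.11,-0.3],
    [0,0,0,0,0,0.13,-0.3],
    [0,0,0,0,0,0.15,-0.3],
    [0,0,0,0,0,0.15,-0.3]
  ]
}}

```text
t: 17.5
tcp_pos: [0.5379, -0.2039, 0.1327]
ee_rot: [0.501, 0.502, 0.502, -0.495]
ft_force: [0.4, -0.2, -0.2]
width: 0.0554
```

Call:
{"name": "drive_tool", "arguments": {
  "deltas": [
    [0,0,0,-0.02,-0.02,0.02,-0.3],
    [0,0,0,-0.05,-0.04,0.04,-0.3],
    [0,0,0,-0.08,-0.06,0.05,-0.3],
    [0,0,0,-0.11,-0.08,0.05,-0.3],
    [0,0,0,-0.14,-0.1,0.05,-0.3],
    [0,0,0,-0.17,-0.12,0.05,-0.3],
    [0,0,0,-0.2,-0.15,0.05,-0.3],
    [0,0,0,-0.2,-0.18,0.05,-0.3],
    [0,0,0,-0.2,-0.2,0.05,-0.3],
    [0,0,0,-0.2,-0.2,0.05,-0.3]
  ]
}}

```text
t: 18.5
tcp_pos: [0.3361, -0.405, 0.1784]
ee_rot: [0.498, 0.503, 0.504, -0.496]
ft_force: [-0.5, 1.4, 0.3]
width: 0.0555
```

```bash
python3 - <<'E'
from h import *
print(status.state()['tcp_pos'],status.state()['t'],status.state()['ft_force'])
for n in('top','side'):
    p,im,d=cam(n);cv2.imwrite(f'pics/{n}_end.png',im);np.savez(n+'_end.npz',im=im,d=d)
    C=cloud(p,d)
    m=(C[...,2]>.0085)&(C[...,2]<.03)&(C[...,1]>-.33)&(C[...,1]<0)&(abs(C[...,0]-.537)<.05)&(im.min(2)>70)
    q=C[m].astype(np.float32);r=cv2.minAreaRect((q[:,:2]*1000));k=np.polyfit(q[:,1],q[:,2],1)
    print(n,len(q),r,'z',np.percentile(q[:,2],[5,50,95]).round(4),'pitch',np.degrees(k[0]).round(2),q[:,:2].min(0),q[:,:2].max(0))
E
```

```text
[ 0.33611699 -0.40496611  0.17844623] 18.5 [-0.49189802  1.37708138  0.2509508 ]
top 2241 ((538.01953125, -163.449462890625), (28.376697540283203, 238.368896484375), 0.5136885046958923) z [0.0111 0.013  0.0149] pitch -0.02 [ 0.5228866 -0.2825397] [ 0.5524945  -0.04415412]
side 717 ((535.9730224609375, -160.79531860351562), (31.562559127807617, 242.02430725097656), 0.3116180896759033) z [0.0094 0.0111 0.0125] pitch 0.11 [ 0.5199694 -0.2818305] [ 0.55214274 -0.0398089 ]
```

View pics/top_end.png

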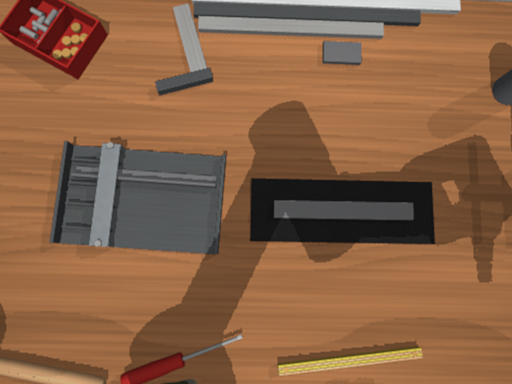

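View pics/side_end.png

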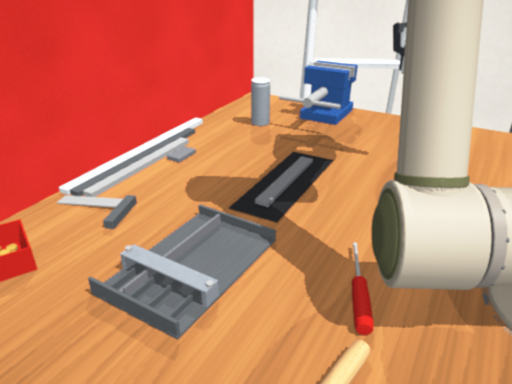

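In the top view the bar lies from (274,210) to (413,211), centred on the mat at (250–434, 179–243). The angle section is still in its lane at row 177, and the robot is clear of everything. I'll hand the job in.

```bash
python3 -c "
from rig import job_done; print(job_done())"
```

```text
the job is handed in; nothing more can be done
None
```

The flat bar is lying flat along the middle of the mat, and the job was handed in at about 18.6 s of the 42 s allowed. I gripped the bar across its width and lifted the lip end about 7°. I then drew it out along its own axis from under the strap, carried it over the mat and levelled it. I lowered it until the wrist force changed from −2 N to +5.7 N, then opened the fingers and moved the arm clear.

**Last checks:**
- **Bar position:** the top camera puts the bar's centre at (0.538, −0.163) m and the mat's at (0.538, −0.164) m. Their turns agree within about 0.3°.
- **Flatness and margins:** the bar is flat within about 0.1°. The mat extends about 38 mm beyond each end of the bar.
- **Angle section:** the pictures show it still in its lane in the rack.

**What disagreed:**
- **Tool frame:** the stated TCP did not match the fingertips. Two cameras showed the tips about 28 mm behind the stated point at a 30 mm opening. My first approach was therefore too high, and a trial close met nothing. I reopened, lowered using the camera measurement and gripped then.
- **Grip width:** the fingers read about 27.5 mm on a bar stated as 30 mm wide. The bar did not slip.
- **Side camera:** it reads the bar's centre about 2–3 mm away from the top camera's value, roughly the stated calibration error.

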